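Lock out the tray bench and thread the gate's hinge pin

ROBOT

A 7-joint arm with a two-finger parallel gripper is mounted at the origin on the work surface. World frame = base frame: x ahead of the robot, y to its left, z up, the work surface at z = 0. Lengths are in m, angles in rad, forces in N, time in s.
With the tool pointing down it reaches from about 0.4 to 0.85 m from the base axis. Payload 6.9 kg.
Tool frame: the origin (TCP) lies midway between the tips of the shut fingers; the grasp point (between the pads) lies behind it (ctrl.pinch_z is the z of the grasp point in the tool frame, in m); z points along the fingers, y is the direction in which the jaws open and shut (so a half turn about z gives the same grasp; the last joint's range is limited). The gripper opens to 85 mm and grips with 20 to 120 N. Pads are 22 mm wide; open, the fingers measure 114 mm over their backs; the gripper's body (76 mm by 85 mm) begins 54 mm behind the grasp point. The pads swing forward as they close: fully open they stand 13 mm farther back than shut.
Start: joints at [1.45, 0.507, -0.238, 1.5, 0.126, 1.149, -0.155], TCP at [0.14, -0.609, 0.2] pointing down, gripper open.
Joint ranges: [-3.08, 3.08], [-0.24, 2.05], [-1.43, 1.35], [0, 2.5], [-1.52, 4.66], [0.17, 1.96], [-2.89, 2.89]. Speed limits (rad/s): [2.39, 2.39, 3.14, 3.14, 3.14, 3.14, 3.14].

INTERFACE

Orientations are given as a unit quaternion [w, x, y, z].
In Python, from station import ctrl, get_state, vision, ticket, models gives the robot as it stands. Calls block until the motion is done:
- ctrl.movep(position, orientation): joint-space move of the TCP to a pose.
- ctrl.movel(position, frame=None, max_speed=0.15): straight line of the TCP; frame=None keeps the orientation; max_speed is the mean speed in m/s.
- ctrl.set_joints(angles): joint-space move.
- ctrl.ungrasp() and ctrl.close_gripper(force=None): open the fingers fully, or close them until they stop; force is the grip in N (None keeps the last).
- ctrl.pause(seconds).
- ctrl.ik(position, orientation): joint angles nearest the present ones, or None.
- get_state(): the state.
- vision.grab_frame(name): name is "scene" or "top" or "wrist"; returns (picture, depth): 400x640x3 uint8, blue, green, red; 400x640 float32, m along the optical axis (not along the pixel's ray), 0 where there is no reading.
- vision.camera_info(name): a dict with "mtx" (3x3 intrinsics, pixels), "R" (3x3) and "t" (3): a world point X has camera coordinates R X + t; the wrist camera has in their place "hand_eye" (4x4, takes a point from camera to tool coordinates, whose origin is the TCP and whose axes are the flange's). Camera axes: x right, y down, z forward; pixel columns grow to the right and rows downward; lengths in m; the calibration is good to about 2 mm. A picture is of the moment at which its call begins: read the wrist's pose just before it. camera_info takes no time and is no camera call.
A pose or a line that the arm cannot do raises ctrl.Unreachable and nothing moves.
- ticket.close_job(): hands the job in, once; it reports no verdict.
Trained networks look in the newest picture that a camera, given by its name, has taken for a name from the list of things; names that differ only in an ending like _2 or _b are one class to them, and where a whole thing is asked for, a point or a joint stands for the part that bears it (a point fixed in the world has none). Each returns a list of dicts, best first, with "p" (0 to 1); they miss things now and then, are a little off and sometimes report something else, mostly with a low value. They report only what shows in the picture. A call takes as long as a camera call.
- models.recognise(camera, target): "point" ([column, row] in pixels, amid what is visible of it).
- models.masks_of(camera, target): "mask" (400x640 bool, what is visible of it) and "point" ([column, row] in pixels, amid what is visible of it).
The state is a dict: "time": time; "qpos": joint angles; "qd": joint speeds; "tau": joint torques, N m; "tcp_pos": TCP position; "eef_rot": TCP orientation; "contact_force": force on the tool from outside, world axes, zero at the start; "wrist_torque": the same for the moment, N m; "width": finger opening in m.
Only numpy, scipy, OpenCV 4.12 (cv2) and the standard library are available. Lean on these libraries where they do the work, as an engineer would, in place of code of your own. Each camera call takes 0.05 s, during which the arm holds its last target. There are 200 camera calls.

TASK

At this security search bench, first make the rollers safe: push the short lockout pin with the flat paddle head fully home, upright, into the opening on top of the interlock box, and let go of it. Then lift the long hinge pin from its stand and thread it down through the gate hinge's upper bushing and on through the lower one, and finish still holding it in the gripper like that for a colleague to clip: its end well out below the lower bushing, but not resting on the base plate. The lockout pin stays in, and the passengers' things on the bench stay where they are.

Things in the scene. Friction and masses are not known exactly. Their poses are not given: they have to be found in the camera images.
- lock_pin: Short lockout pin, 60 g times 0.8 to 1.3, standing upright in the low stand. Round steel shaft 8 mm in diameter, 36 mm long, the last 6 mm tapering to a 4 mm tip; above it a flat aluminium paddle head 28 mm wide (its x axis), 12 mm thick (its y axis), 36 mm tall, whose underside rests on the stand. Origin at the tip of the shaft, z up along the pin; the head spans z = 36 to 72 mm. At the start the head's underside is 55 mm above the bench.
- lock_pin_tip (a point): The lower tip of the lockout pin's shaft (same place as its origin).
- interlock: Grey painted interlock box, 90 x 70 x 55 mm, fixed to the bench, with one round opening in the middle of its top, green lamp on one side. Origin at the centre of its underside.
- opening (a point): Centre of the mouth of the interlock box's opening, on its top face, 55 mm above the bench, z up. The hole is 10 mm in diameter and 42 mm deep, so a lockout pin that is fully home has its head resting on the box top and its tip 36 mm below this point.
- hinge_pin: Long hinge pin, 150 g times 0.8 to 1.3, standing upright in the tall stand. Round steel shaft 12 mm in diameter, 130 mm long, its last 8 mm tapering to a 6 mm tip; on top a round aluminium grip 22 mm in diameter and 40 mm tall. Origin at the tip of the shaft, z up along the pin; the grip spans z = 130 to 170 mm. At the start the tip is 10 mm above the bench.
- hinge_pin_tip (a point): The lower tip of the hinge pin (same place as its origin).
- hinge: Hinge of the tray-stop gate, fixed to the bench. A 6 mm thick base plate (110 x 90 mm); two brass bushing blocks (46 x 44 x 12 mm) one straight above the other, sticking out sideways from the grey gate panel, which stands upright at y = -19 to -35 mm of the hinge's frame, from x = -30 to 102 mm, 116 mm high at most. Each block has a vertical through hole 14 mm in diameter. Origin on the axis of both holes, at bench height; z up. It does not move.
- upper_bushing (a point): Centre of the upper bushing's hole at the block's top face, 110 mm above the bench (block spans 98 to 110 mm).
- lower_bushing (a point): Centre of the lower bushing's hole at the block's top face, 62 mm above the bench (block spans 50 to 62 mm). The gap below it down to the base plate's top runs from 50 to 6 mm above the bench.
- tall_stand: Black stand block 60 x 60 x 70 mm, fixed, with a 14 mm hole 60 mm deep in which the hinge pin stands. Origin at the centre of its underside, on the hole's axis.
- low_stand: Black stand block 60 x 60 x 55 mm, fixed, with a 10 mm hole 42 mm deep in which the lockout pin stands. Origin at the centre of its underside, on the hole's axis.
- cream_jar: Passenger's white cream jar, 52 mm in diameter, 55 mm tall; not to be disturbed. Origin under its centre.
- tablet_bottle: Passenger's amber tablet bottle, 44 mm in diameter, 80 mm tall; not to be disturbed. Origin under its centre.
- carton: Passenger's paper carton lying flat, 50 x 100 x 35 mm; not to be disturbed. Origin under its centre.
- spray_can: Passenger's bare metal spray can, 44 mm in diameter, 100 mm tall; not to be disturbed. Origin under its centre.

How it is judged:
By the outcome, as a careful person would: the job done as asked, in the order asked, and still so for the second after the job is handed in, while the arm keeps its last pose, push and grip.
It also fails if it takes over 61 s, if anything falls off the work surface, if the arm or the gripper's body presses on something with over 40 N, if the wrist force passes 120 N, or if a joint passes its speed limit or range.

## Working session

There is one attempt and no reset: what is moved stays moved. The work goes in short steps, each a Python script; the robot and the scene stay as the last script left them, time stands still between calls to the robot, and variables do not carry over. Pictures are saved under pics/ and viewed, on a budget of 10 in all, crops included, one or two more only if the job needs it, and the job is handed in when it is done.

```bash
ls; mkdir -p pics; cat > h.py <<'E'
import numpy as np, cv2
from station import ctrl, get_state, vision, ticket, models
from scipy.spatial.transform import Rotation as Ro
def cloud(cam,d):
    """world points HxWx3 for fixed cameras"""
    c=vision.camera_info(cam);K=np.array(c["mtx"]);v,u=np.mgrid[:400,:640]
    P=np.stack([(u-K[0,2])*d/K[0,0],(v-K[1,2])*d/K[1,1],d],-1)
    if "R" in c: return (P-np.array(c["t"]))@np.array(c["R"])
    H=np.array(c["hand_eye"]); s=get_state()
    q=np.array(s["eef_rot"]); R=Ro.from_quat(q[[1,2,3,0]]).as_matrix()
    return (P@H[:3,:3].T+H[:3,3])@R.T+np.array(s["tcp_pos"])
def quat(yaw):  # tool down, tool x at heading yaw
    R=np.array([[np.cos(yaw),np.sin(yaw),0],[np.sin(yaw),-np.cos(yaw),0],[0,0,-1]])
    return Ro.from_matrix(R).as_quat()[[3,0,1,2]]
E
python3 - <<'E'
from h import *
s=get_state();print({k:np.round(v,3) for k,v in s.items()},ctrl.pinch_z)
for c in("scene","top"):
    im,d=vision.grab_frame(c);cv2.imwrite(f"pics/{c}0.png",im);W=cloud(c,d)
    np.savez(f"{c}.npz",im=im,d=d,W=W)
    ci=vision.camera_info(c);print(c,np.round(-np.array(ci["R"]).T@ci["t"],3))
    for n in["lock_pin","interlock","hinge_pin","hinge","tall_stand","low_stand","cream_jar","tablet_bottle","carton","spray_can","opening","upper_bushing"]:
        try:r=models.masks_of(c,n)[:2]
        except Exception as e: print(n,e);continue
        for x in r:
            m=x["mask"]&(d>0);w=W[m]
            print(c,n,round(x["p"],2),np.round(x["point"]),m.sum(),np.round(np.median(w,0),3) if len(w) else'',np.round(np.percentile(w,[3,97],axis=0),3).tolist() if len(w) else '')
E
```

```text
pics
{'time': np.float64(0.0), 'qpos': array([ 1.451,  0.508, -0.237,  1.501,  0.126,  1.149, -0.155]), 'qd': array([ 0.   ,  0.   ,  0.001, -0.   , -0.   , -0.001, -0.001]), 'tau': array([-0.0000e+00, -6.2061e+01, -2.1870e+00, -2.4966e+01,  1.3000e-02,
        1.2000e-02, -0.0000e+00]), 'tcp_pos': array([ 0.14 , -0.609,  0.199]), 'eef_rot': array([-0.001,  0.994,  0.113, -0.   ]), 'contact_force': array([-0.37 , -0.212,  0.365]), 'wrist_torque': array([-0.03 , -0.021,  0.018]), 'width': np.float64(0.085)} -0.0187
scene [ 0.99  -0.765  0.762]
scene lock_pin 0.7 [298. 180.] 620 [0.44  0.147 0.047] [[0.408, 0.133, 0.001], [0.466, 0.197, 0.071]]
scene lock_pin 0.61 [206. 253.] 172 [ 0.426 -0.247  0.078] [[0.41, -0.251, 0.056], [0.437, -0.237, 0.091]]
scene interlock 0.96 [300. 279.] 1774 [ 0.637 -0.196  0.051] [[0.58, -0.226, 0.001], [0.695, -0.142, 0.056]]
scene interlock 0.2 [363. 241.] 494 [ 0.715 -0.004  0.037] [[0.687, -0.015, -0.001], [0.735, 0.061, 0.055]]
scene hinge_pin 0.51 [299. 151.] 186 [0.432 0.165 0.142] [[0.332, 0.158, 0.0], [0.44, 0.315, 0.178]]
scene hinge 0.8 [368. 19
[... 1913 characters left out ...]
4.] 313 [0.701 0.014 0.053] [[0.685, -0.007, 0.018], [0.726, 0.034, 0.058]]
top tablet_bottle 0.85 [164. 198.] 386 [0.55  0.391 0.077] [[0.533, 0.378, 0.011], [0.571, 0.416, 0.083]]
top carton 0.63 [321. 202.] 766 [0.546 0.001 0.035] [[0.523, -0.046, 0.019], [0.57, 0.047, 0.039]]
top spray_can 0.71 [470. 215.] 451 [ 0.523 -0.379  0.091] [[0.506, -0.405, 0.012], [0.543, -0.368, 0.102]]
top spray_can 0.7 [318. 204.] 795 [0.546 0.    0.034] [[0.523, -0.046, 0.015], [0.571, 0.048, 0.038]]
top opening 0.89 [383. 172.] 1207 [ 0.625 -0.17   0.053] [[0.574, -0.213, 0.016], [0.691, -0.135, 0.058]]
top upper_bushing 0.9 [247. 170.] 1572 [0.619 0.195 0.019] [[0.577, 0.156, 0.001], [0.715, 0.25, 0.117]]
```

```bash
python3 - <<'E'
import cv2
t=cv2.imread("pics/top0.png")[110:290,130:500]
cv2.imwrite("pics/top1.png",cv2.resize(t,None,fx=2.16,fy=2.16,interpolation=cv2.INTER_CUBIC))
E
```

```text
(no output)
```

View pics/top1.png

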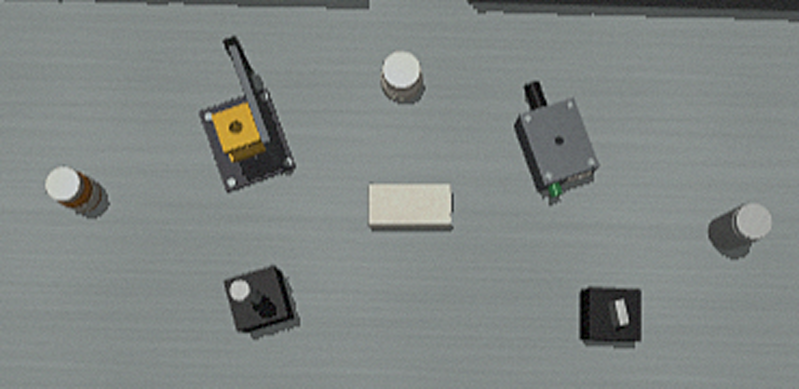

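View pics/scene0.png

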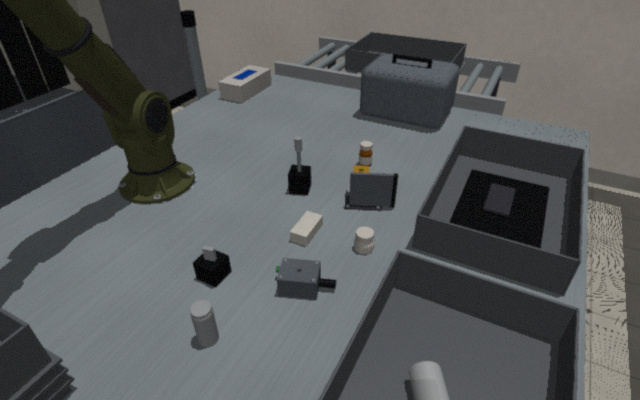

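The top view shows hinge hole at crop (235,127), opening (558,141), round grip (240,290) and paddle (621,312). The scene view agrees with that layout. Next I take coarse positions from depth.

```bash
cat >> h.py <<'E'
def band(W,d,c,r,z0,z1):
    return (d>0)&(np.hypot(W[...,0]-c[0],W[...,1]-c[1])<r)&(W[...,2]>z0)&(W[...,2]<z1)
def rect(p):
    (c,s,a)=cv2.minAreaRect((p[:,:2]*1000).astype(np.float32)); return np.round(np.array(c)/1000,4),np.round(s,1),round(a,1)
E
python3 - <<'E'
from h import *
print(np.round(vision.camera_info("wrist")["hand_eye"],3),np.round(vision.camera_info("wrist")["mtx"],0).tolist())
Z=np.load("top.npz");W,d=Z["W"],Z["d"]
ci=vision.camera_info("top");K=np.array(ci["mtx"]);R=np.array(ci["R"]);t=np.array(ci["t"])
def ray(u,v,z):
    r=R.T@np.linalg.inv(K)@[u,v,1];o=-R.T@t;return np.round(o+r*(z-o[2])/r[2],4)
for n,u,v,z in[("hinge",235,127,.11),("opening",558,141,.055),("grip",240,290,.18),("paddle",621,312,.091)]:
    print(n,ray(130+u/2.16,110+v/2.16,z))
for n,c,r,z0,z1 in[("box",(.625,-.171),.075,.048,.062),("brass",(.615,.195),.045,.104,.1125),("gate",(.65,.17),.1,.1135,.122),("paddle",(.42,-.24),.04,.08,.1),("grip",(.43,.17),.04,.17,.19),("lowst",(.42,-.235),.06,.05,.062),("tallst",(.42,.165),.06,.062,.08)]:
    m=band(W,d,c,r,z0,z1);p=W[m];print(n,m.sum(),np.round(p.mean(0),4),rect(p))
for q in[(.43,-.245),(.625,-.171),(.61,.195),(.43,.165)]:
    for yaw in (0,1.57): print(q,yaw,ctrl.ik([q[0],q[1],.25],quat(yaw)) is not None)
E
```

```text
[[ 0.    -0.96  -0.281  0.072]
 [ 1.     0.     0.    -0.001]
 [-0.    -0.281  0.96  -0.176]
 [ 0.     0.     0.     1.   ]] [[354.0, 0.0, 316.0], [0.0, 354.0, 194.0], [0.0, 0.0, 1.0]]
hinge [0.6166 0.1996 0.11  ]
opening [ 0.6231 -0.1765  0.055 ]
grip [0.4275 0.172  0.18  ]
paddle [ 0.4195 -0.2397  0.091 ]
box 922 [ 0.6254 -0.1761  0.0543] (array([ 0.6261, -0.1768]), array([90.4, 71.3]), 19.4)
brass 295 [0.6182 0.1987 0.1095] (array([0.6201, 0.195 ]), array([62.2, 54.1]), 22.0)
gate 202 [0.6615 0.189  0.1159] (array([0.6552, 0.2043]), array([130.5,  47.5]), 20.7)
paddle 68 [ 0.4214 -0.2387  0.0898] (array([ 0.4217, -0.2398]), array([27.3, 13.1]), 9.4)
grip 81 [0.429  0.1726 0.1792] (array([0.4293, 0.1727]), array([20.2, 19.9]), 46.5)
lowst 509 [ 0.4213 -0.2385  0.0546] (array([ 0.4216, -0.2398]), array([61.1, 60.2]), 88.6)
tallst 500 [0.4275 0.1702 0.0701] (array([0.4293, 0.1736]), array([60.4, 60.1]), 18.1)
(0.43, -0.245) 0 True
(0.43, -0.245) 1.57 True
(0.625, -0.171) 0 True
(0.625, -0.171) 1.57 True
(0.61, 0.195) 0 True
(0.61, 0.195) 1.57 True
(0.43, 0.165) 0 True
(0.43, 0.165) 1.57 True
```

```bash
python3 - <<'E'
from h import *
ctrl.movep([.50,-.21,.22],quat(np.radians(9.4)))
ctrl.pause(.3)
im,d=vision.grab_frame("wrist");W=cloud("wrist",d);cv2.imwrite("pics/w1.png",im);np.savez("w1.npz",im=im,d=d,W=W)
s=get_state();print(s["time"],np.round(s["tcp_pos"],4),np.round(s["eef_rot"],4))
for n,c,r,z0,z1 in[("box",(.625,-.171),.075,.048,.062),("paddle",(.42,-.24),.04,.08,.1),("lowst",(.42,-.235),.06,.05,.062)]:
    m=band(W,d,c,r,z0,z1);p=W[m];print(n,m.sum(),np.round(p.mean(0),4),rect(p) if len(p) else '')
E
```

```text
3.5917 [ 0.4999 -0.2103  0.2199] [-0.000e+00  9.967e-01  8.170e-02 -1.000e-04]
box 5960 [ 0.6129 -0.1809  0.0566] (array([ 0.6156, -0.1812]), array([68.3, 70.2]), 19.7)
paddle 394 [ 0.4241 -0.24    0.0914] (array([ 0.422 , -0.2405]), array([28., 12.]), 12.7)
lowst 2712 [ 0.4251 -0.2398  0.0565] (array([ 0.4214, -0.2406]), array([60. , 60.8]), 88.9)
```

View pics/w1.png

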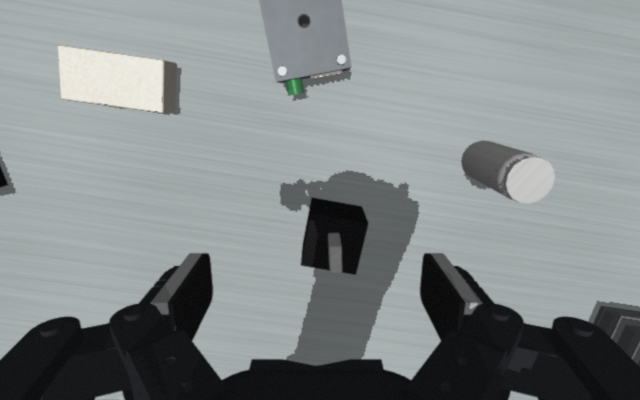

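The wrist view shows the opening at (304,20) and the paddle at about (335,252), standing in the low stand. I'll get the hole centroid, then grasp the lock pin and move over the box.

```bash
cat >> h.py <<'E'
def hole(cam,im,u,v,z,hw=12,thr=None,pose=None):
    """dark blob near (u,v) -> world point on plane z"""
    g=cv2.cvtColor(im,cv2.COLOR_BGR2GRAY).astype(float);y0,x0=max(int(v-hw),0),int(u-hw)
    p=g[y0:int(v+hw)+1,x0:int(u+hw)+1];t=(np.median(p)+p.min())/2 if thr is None else thr
    n,l,st,ce=cv2.connectedComponentsWithStats((p<t).astype(np.uint8))
    k=1+np.argmax(st[1:,4]);c=ce[k]+[x0,y0];return c,st[k].tolist(),onplane(cam,c[0],c[1],z,pose)
def onplane(cam,u,v,z,pose=None):
    c=vision.camera_info(cam);r=np.linalg.inv(np.array(c["mtx"]))@[u,v,1]
    if "R" in c: R=np.array(c["R"]);r=R.T@r;o=-R.T@np.array(c["t"])
    else:
        H=np.array(c["hand_eye"]);s=pose or get_state();q=np.array(s["eef_rot"]);Q=Ro.from_quat(q[[1,2,3,0]]).as_matrix()
        r=Q@H[:3,:3]@r;o=Q@H[:3,3]+np.array(s["tcp_pos"])
    return np.round(o+r*(z-o[2])/r[2],4)
def tell(t=""):
    s=get_state();print(t,round(s["time"],2),"tcp",np.round(s["tcp_pos"],4),"F",np.round(s["contact_force"],1),"M",np.round(s["wrist_torque"],2),"w",round(s["width"],4));return s
E
python3 - <<'E'
from h import *
print(hole("wrist",np.load("w1.npz")["im"],304,20,.055)); print(hole("top",np.load("top.npz")["im"],130+558/2.16,110+141/2.16,.055,hw=6))
q=quat(np.radians(12.));g=[.4218,-.2405]
ctrl.movep(g+[.13],q); ctrl.movel(g+[.062],max_speed=.1); tell("at")
ctrl.close_gripper(40); s=tell("closed")
ctrl.movel(g+[.14],max_speed=.12); tell("up")
E
```

```text
(array([303.54621849,  20.3697479 ]), [6, 6, 12, 13, 119], array([ 0.6266, -0.1777,  0.055 ]))
(array([388.45454545, 174.63636364]), [5, 4, 4, 4, 11], array([ 0.6248, -0.1768,  0.055 ]))
at 4.98 tcp [ 0.4225 -0.2405  0.0625] F [-0.4  0.3  0.4] M [ 0.07  0.03 -0.02] w 0.0855
closed 5.75 tcp [ 0.4218 -0.2405  0.062 ] F [0.4 0.4 0.1] M [ 0.02  0.03 -0.04] w -0.0001
up 6.55 tcp [ 0.4213 -0.2404  0.1395] F [-0.2  0.4 -0.5] M [-0.03 -0.03 -0.02] w 0.0
```

```bash
python3 - <<'E'
from h import *
im,d=vision.grab_frame("wrist");cv2.imwrite("pics/w2.png",im)
E
```

```text
(no output)
```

View pics/w2.png

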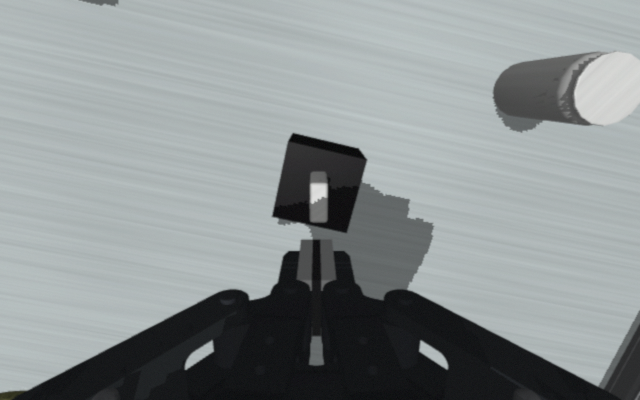

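The fingers are shut empty, and the lock pin still stands at (318,190). I need to find the reason before retrying.

```bash
python3 - <<'E'
from h import *
s=tell()
im,d=vision.grab_frame("wrist");W=cloud("wrist",d)
for n,c,r,z0,z1 in[("paddle",(.42,-.24),.04,.08,.1),("lowst",(.42,-.235),.06,.05,.062)]:
    m=band(W,d,c,r,z0,z1);p=W[m];print(n,m.sum(),np.round(p.mean(0),4),rect(p) if len(p) else '')
for v in(215,230,238,242,246,252,260,275,290): print(v,[ (round(float(d[v,u]),3),np.round(W[v,u],3).tolist()) for u in(306,326)])
H=np.array(vision.camera_info("wrist")["hand_eye"]);K=np.array(vision.camera_info("wrist")["mtx"])
for z in(-.03,-.0187,0,.02,.05):
    p=np.linalg.inv(H)@[0,0,z,1];u=K@p[:3];print(z,np.round(u[:2]/u[2],1),p[2].round(3))
im,d=vision.grab_frame("top");W=cloud("top",d)
m=band(W,d,(.42,-.24),.04,.08,.1);p=W[m];print("top",m.sum(),np.round(p.mean(0),4),rect(p) if len(p) else '')
E
```

```text
6.6 tcp [ 0.4212 -0.2403  0.1392] F [-0.9 -0.5 -0.1] M [-0.01  0.08  0.01] w 0.0
paddle 797 [ 0.4232 -0.2404  0.0917] (array([ 0.4218, -0.2408]), array([28., 12.]), 11.7)
lowst 5258 [ 0.4242 -0.2404  0.0565] (array([ 0.4213, -0.2409]), array([60.2, 60.7]), 88.8)
215 [(0.274, [0.399, -0.236, 0.056]), (0.236, [0.414, -0.248, 0.092])]
230 [(0.336, [0.364, -0.242, 0.002]), (0.337, [0.368, -0.261, 0.001])]
238 [(0.339, [0.356, -0.244, 0.002]), (0.338, [0.36, -0.262, 0.002])]
242 [(0.148, [0.431, -0.233, 0.179]), (0.148, [0.432, -0.242, 0.178])]
246 [(0.143, [0.431, -0.233, 0.183]), (0.144, [0.432, -0.241, 0.182])]
252 [(0.138, [0.431, -0.234, 0.188]), (0.139, [0.432, -0.241, 0.188])]
260 [(0.132, [0.431, -0.234, 0.195]), (0.131, [0.433, -0.241, 0.195])]
275 [(0.121, [0.431, -0.234, 0.206]), (0.121, [0.432, -0.241, 0.206])]
290 [(0.111, [0.432, -0.234, 0.217]), (0.11, [0.434, -0.24, 0.218])]
-0.03 [317.3 255.5] 0.16
-0.0187 [317.2 245. ] 0.171
0 [317.1 230.3] 0.189
0.02 [317.  217.4] 0.208
0.05 [316.9 201.9] 0.237
top 3 [ 0.4087 -0.2407  0.0907] (array([ 0.4086, -0.241 ]), array([2.9, 0.3]), 84.3)
```

The depth shows the shut fingertips at z≈0.176 with the reported TCP at 0.139. The real tips therefore sit about 37 mm behind the reported TCP, so at TCP z = 0.062 they closed just above the 0.091 head. I'll retry 37 mm lower and watch the force.

```bash
python3 - <<'E'
from h import *
g=[.4220,-.2407]
ctrl.ungrasp()
for z in (.06,.04,.025):
    ctrl.movel(g+[z],max_speed=.1); s=tell(z)
    if np.linalg.norm(s["contact_force"])>8: raise SystemExit("contact")
ctrl.close_gripper(50); s=tell("closed")
if s["width"]>.005:
    ctrl.movel(g+[.11],max_speed=.12); tell("up")
    im,d=vision.grab_frame("wrist");cv2.imwrite("pics/w3.png",im);np.savez("w3.npz",im=im,d=d,W=cloud("wrist",d))
E
```

```text
0.06 8.43 tcp [ 0.4224 -0.2408  0.0604] F [ 0.5  0.1 -0.3] M [ 0.02 -0.01 -0.07] w 0.0853
0.04 8.78 tcp [ 0.4218 -0.2406  0.0401] F [-0.2  0.2 -0.3] M [ 0.07 -0.01  0.04] w 0.0855
0.025 9.08 tcp [ 0.4218 -0.2406  0.0251] F [-0.6 -1.1  0.1] M [ 0.01  0.   -0.01] w 0.0857
closed 9.74 tcp [ 0.4221 -0.2408  0.0252] F [-1.2 -0.8  4.1] M [0.01 0.12 0.03] w 0.0112
up 10.6 tcp [ 0.4215 -0.2406  0.1094] F [ 0.1  0.5 -1.8] M [-0.08 -0.02  0.02] w 0.0112
```

View pics/w3.png

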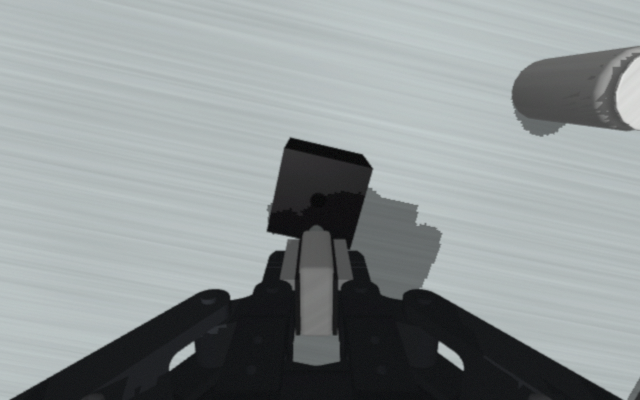

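The lock pin is held with width 11 mm, and the stand hole shows at (318,200) directly below it. That pixel is my servo reference. I'll hover over the box at the same height and compare.

```bash
python3 - <<'E'
from h import *
im=np.load("w3.npz")["im"];print("ref",hole("wrist",im,318,200,.055,hw=13,thr=22,pose=dict(eef_rot=quat(np.radians(12)),tcp_pos=[.4215,-.2406,.1094])))
print(cv2.cvtColor(im,cv2.COLOR_BGR2GRAY)[188:212:2,304:332:2])
q=quat(np.radians(12.))
ctrl.movep([.6255,-.177,.1098],q);ctrl.pause(.2);s=tell()
im,d=vision.grab_frame("wrist");cv2.imwrite("pics/w4.png",im)
print(hole("wrist",im,318,200,.055,hw=13,pose=s))
E
```

```text
ref (array([319.89189189, 204.30855856]), [0, 6, 27, 21, 444], array([ 0.4189, -0.2433,  0.055 ]))
[[40 41 41 42 42 41 40 42 39 41 42 42 41 41]
 [41 41 42 40 42 43 40 41 41 41 42 41 40 40]
 [41 42 40 40 39 40 34 34 35 38 40 39 41 38]
 [42 42 40 41 34 20 13 19 15 21 31 39 21 18]
 [39 41 41 38 20 10 12 11 12 10 15 19 18 18]
 [39 40 39 26 10 13 12 12 16 13 10 16 18 18]
 [40 39 39 24 13  8 14 12 14 10 12 11 18 18]
 [40 36 37 26 14 13  9 12 15 12 12 15 16 15]
 [37 39 38 30 13 11 12 13 15 11 12 17 14 20]
 [39 35 28 23 14 15 12 12 10 14 17 16 18 15]
 [30 31 20 18 16 16 18 19 18 19 17 18 17 16]
 [22 15 17 17 18 17 18 19 15 20 18 17 16 17]]
 11.71 tcp [ 0.6242 -0.1787  0.1101] F [ 0.6  0.9 -1.6] M [ 0.06  0.   -0.03] w 0.0112
(array([316.38888889, 197.55555556]), [5, 4, 14, 13, 126], array([ 0.6256, -0.1782,  0.055 ]))
```

View pics/w4.png

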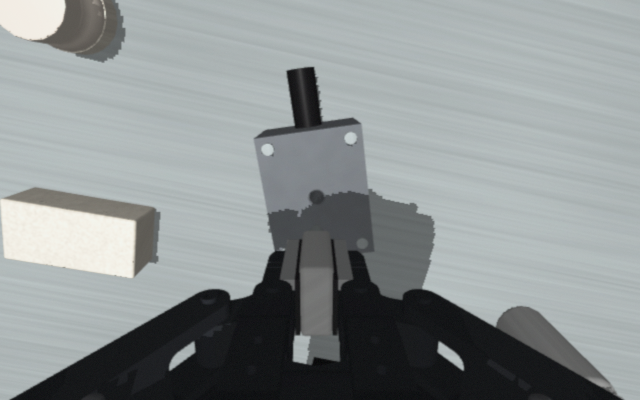

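The opening at (316,198) is about 1.6 mm ahead of and 1.4 mm to the side of the reference. That puts the target at about (0.6256, -0.1771). I'll descend in steps with force checks.

```bash
python3 - <<'E'
from h import *
g=[.6256,-.1771]
ctrl.movel(g+[.068],max_speed=.1)
for z in (.058,.052,.046,.040,.034,.029,.026,.0245):
    ctrl.movel(g+[z],max_speed=.06); s=tell(z)
    if abs(s["contact_force"][2]+1)>15 or np.hypot(*s["contact_force"][:2])>12: print("stop");break
E
```

```text
0.058 12.64 tcp [ 0.6255 -0.1772  0.0578] F [-0.1  0.  -0.5] M [-0.05  0.01 -0.01] w 0.0115
0.052 12.89 tcp [ 0.6259 -0.1776  0.0517] F [ 1.7 -2.3 -2.4] M [-0.44 -0.47 -0.04] w 0.0116
0.046 13.14 tcp [ 0.6259 -0.1777  0.0456] F [ 3.8 -2.8 -2.6] M [-0.74 -0.82  0.03] w 0.0114
0.04 13.39 tcp [ 0.6259 -0.1776  0.0396] F [ 3.7 -4.2 -4. ] M [-0.82 -1.06 -0.01] w 0.0114
0.034 13.64 tcp [ 0.626  -0.1776  0.0333] F [ 4.9 -2.5 -4.3] M [-0.91 -1.13  0.07] w 0.0112
0.029 13.89 tcp [ 0.626  -0.1776  0.0282] F [ 4.  -3.6 -3.6] M [-0.96 -1.19 -0.02] w 0.0115
0.026 14.14 tcp [ 0.6261 -0.1776  0.0253] F [ 4.6 -4.1 -2. ] M [-0.92 -1.15 -0.03] w 0.011
0.0245 14.39 tcp [ 0.6261 -0.1776  0.0252] F [ 0.5 -3.4  8.7] M [-0.74 -0.32 -0.01] w 0.0114
```

```bash
python3 - <<'E'
from h import *
ctrl.movel([.6262,-.1777,.0245],max_speed=.05);tell()
ctrl.movel([.6262,-.1777,.0230],max_speed=.05);s=tell("press")
ctrl.ungrasp();tell("open")
ctrl.movel([.6262,-.1777,.13],max_speed=.15);ctrl.pause(.15);s=tell()
im,d=vision.grab_frame("wrist");W=cloud("wrist",d);cv2.imwrite("pics/w5.png",im)
for z0,z1 in((.075,.11),(.048,.062)):
    p=W[band(W,d,(.626,-.177),.045,z0,z1)];print(len(p),np.round(np.median(p,0),4),rect(p))
ctrl.movep([.5,.175,.24],quat(np.radians(18)));ctrl.pause(.2);s=tell()
im,d=vision.grab_frame("wrist");W=cloud("wrist",d);cv2.imwrite("pics/w6.png",im);np.savez("w6.npz",im=im,d=d,W=W,p=s["tcp_pos"],q=s["eef_rot"])
for n,c,r,z0,z1 in[("grip",(.43,.172),.03,.17,.19),("tallst",(.43,.172),.06,.062,.08),("brass",(.617,.199),.045,.104,.1125)]:
    p=W[band(W,d,c,r,z0,z1)];print(n,len(p),np.round(p.mean(0),4) if len(p) else'',rect(p) if len(p) else '')
a=cv2.imread("pics/w5.png")
cv2.imwrite("pics/w56.png",cv2.resize(np.vstack([a,im]),(480,600),interpolation=cv2.INTER_AREA))
E
```

```text
14.64 tcp [ 0.6261 -0.1776  0.0252] F [-0.7 -2.4 10.5] M [-0.57  0.08  0.03] w 0.0112
press 14.89 tcp [ 0.6262 -0.1777  0.0252] F [-5.8 -1.6 20.3] M [-0.37  0.95  0.  ] w 0.0111
open 15.6 tcp [ 0.6261 -0.1777  0.0228] F [ 0.1 -0.2 -0.2] M [-0.   -0.02  0.01] w 0.0853
 16.62 tcp [ 0.6255 -0.1776  0.1287] F [-0.1 -0.   0.2] M [-0.09 -0.03 -0.05] w 0.0858
897 [ 0.6282 -0.1765  0.0924] (array([ 0.6257, -0.177 ]), array([28.2, 11.8]), 12.3)
9199 [ 0.631  -0.1756  0.0568] (array([ 0.6262, -0.1776]), array([89.8, 70.2]), 19.6)
 18.32 tcp [0.5005 0.1739 0.2395] F [ 0.6 -1.1 -0.1] M [-0.02 -0.    0.02] w 0.0853
grip 758 [0.4287 0.1733 0.18  ] (array([0.4267, 0.1729]), array([21. , 21.8]), 76.1)
tallst 2925 [0.4329 0.1739 0.0715] (array([0.4289, 0.1733]), array([60.9, 60. ]), 18.3)
brass 2676 [0.6162 0.1987 0.1113] (array([0.615 , 0.1936]), array([47. , 54.5]), 18.3)
```

View pics/w56.png

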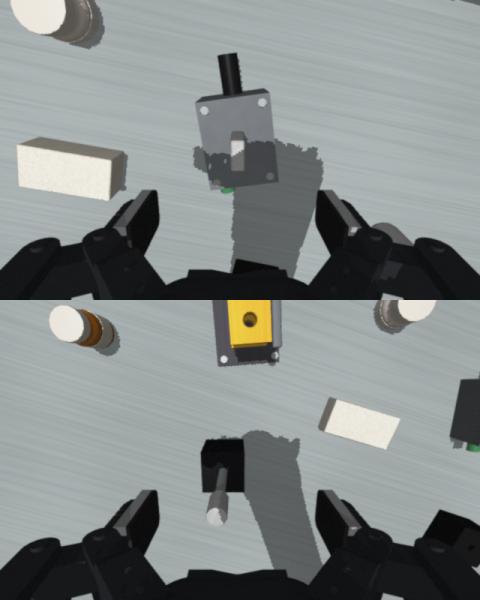

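The top half shows the lock pin seated in the box with its head top at 0.091, so it is home. The bottom half shows the hinge pin standing at about (217,515) and the bushing hole at about (250,320). Next I grasp the hinge pin, lift it and take the servo reference.

```bash
python3 - <<'E'
from h import *
Z=np.load("w6.npz");print(hole("wrist",Z["im"],333,26,.11,hw=14,pose=dict(tcp_pos=Z["p"],eef_rot=Z["q"])))
q=quat(np.radians(18));g=[.4286,.1731]
ctrl.movep(g+[.19],q)
for z in(.14,.104):
    ctrl.movel(g+[z],max_speed=.1);s=tell(z)
    if np.linalg.norm(s["contact_force"])>8: raise SystemExit("contact")
ctrl.close_gripper(80);s=tell("closed")
if s["width"]<.015: raise SystemExit("miss")
ctrl.movel(g+[.209],max_speed=.12);ctrl.pause(.2);s=tell("up")
im,d=vision.grab_frame("wrist");cv2.imwrite("pics/w7.png",im);np.savez("w7.npz",im=im,d=d,p=s["tcp_pos"],q=s["eef_rot"])
q=s["qpos"];print(ctrl.ik([.617,.2,.249],quat(np.radians(18))) is not None)
E
```

```text
(array([332.71626298,  25.5017301 ]), [5, 4, 19, 20, 289], array([0.619, 0.199, 0.11 ]))
0.14 19.46 tcp [0.4292 0.1734 0.1403] F [ 0.4 -1.   0.1] M [-0.02  0.04  0.01] w 0.0856
0.104 19.97 tcp [0.4288 0.1734 0.1044] F [-0.1 -0.1  0.2] M [ 0.02 -0.   -0.01] w 0.0851
closed 20.58 tcp [0.4289 0.173  0.1043] F [-0.4 -1.4  5.4] M [-0.38  0.03 -0.07] w 0.0204
up 21.81 tcp [0.4283 0.173  0.2084] F [ 0.1  0.4 -1.6] M [ 0.07 -0.07  0.01] w 0.0206
True
```

View pics/w7.png

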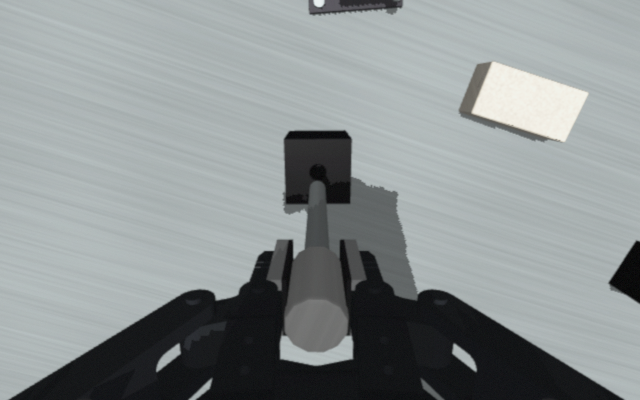

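The hinge pin is held upright, tip at (317,182), with the stand hole at about (318,172) in line behind it. I'll hover over the hinge at the same relative height.

```bash
python3 - <<'E'
from h import *
ctrl.movep([.618,.1992,.249],quat(np.radians(18)));ctrl.pause(.4);s=tell()
im,d=vision.grab_frame("wrist");cv2.imwrite("pics/w8.png",im);np.savez("w8.npz",im=im,d=d,p=s["tcp_pos"],q=s["eef_rot"])
ref=np.load("w7.npz")["im"]
a=np.hstack([cv2.resize(x[145:215,275:365],None,fx=4,fy=4,interpolation=cv2.INTER_NEAREST) for x in(cv2.convertScaleAbs(ref,alpha=2),im)])
cv2.imwrite("pics/w78.png",a)
E
```

```text
23.06 tcp [0.6177 0.1991 0.2494] F [-0.6 -0.6 -1.8] M [-0.03 -0.02  0.01] w 0.0202
```

View pics/w78.png

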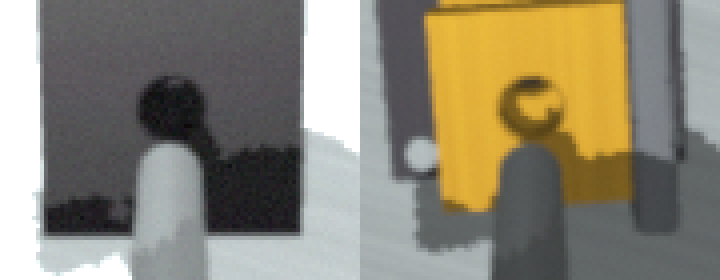

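Stand hole (170,107) and bushing hole (171,107) coincide relative to the pin, so it is aligned. I'll descend with force checks and small lateral corrections.

```bash
python3 - <<'E'
from h import *
g=np.array([.618,.1992])
ctrl.movel([*g,.208],max_speed=.12)
for z in (.202,.196,.188,.180,.170,.162,.156,.150,.144,.136):
    ctrl.movel([*g,z],max_speed=.06); s=tell(z);F=np.array(s["contact_force"])
    if F[2]>12 or np.hypot(*F[:2])>15: print("stop");break
    if np.hypot(*F[:2])>3: g=g+np.clip(F[:2]*1e-4,-4e-4,4e-4)
print(g)
E
```

```text
0.202 23.85 tcp [0.6181 0.1992 0.2022] F [ 0.1 -0.7 -1.4] M [-0.01  0.03  0.01] w 0.0204
0.196 24.1 tcp [0.6178 0.199  0.1956] F [ 0.5 -0.2 -1.5] M [ 0.03 -0.03 -0.02] w 0.0202
0.188 24.38 tcp [0.6178 0.199  0.1874] F [ 0.2 -0.1 -1.4] M [-0.02  0.02 -0.  ] w 0.02
0.18 24.67 tcp [0.6178 0.199  0.1794] F [ 0.1  0.  -0.9] M [ 0.03 -0.04 -0.01] w 0.02
0.17 24.98 tcp [0.6179 0.199  0.1694] F [ 0.1 -0.5 -1.5] M [-0.03 -0.07 -0.01] w 0.0203
0.162 25.27 tcp [0.6179 0.199  0.1615] F [ 1.  -0.9 -0.6] M [-0.03 -0.17 -0.02] w 0.0203
0.156 25.52 tcp [0.6179 0.199  0.1556] F [ 0.6 -0.5 -1.5] M [-0.02 -0.17 -0.03] w 0.0203
0.15 25.77 tcp [0.618  0.199  0.1495] F [ 0.5  0.5 -1.4] M [-0.06 -0.28  0.03] w 0.0203
0.144 26.02 tcp [0.618  0.199  0.1435] F [ 1.7  0.3 -2. ] M [-0.07 -0.38 -0.  ] w 0.0203
0.136 26.3 tcp [0.618  0.1989 0.1355] F [ 2.3 -1.2 -2. ] M [-0.09 -0.49  0.  ] w 0.0204
[0.618  0.1992]
```

```bash
python3 - <<'E'
from h import *
for z in (.128,.122,.116):
    ctrl.movel([.6182,.1991,z],max_speed=.06); s=tell(z)
    if s["contact_force"][2]>10: print("stop");break
ctrl.pause(.3);s=tell("end")
w,dw=vision.grab_frame("wrist");Ww=cloud("wrist",dw)
p=Ww[band(Ww,dw,(.615,.197),.012,.15,.23)];print("grip top z pct",len(p),np.round(np.percentile(p[:,2],[50,90,98]),4))
im,d=vision.grab_frame("scene");W=cloud("scene",d);O=np.load("scene.npz")
for n in["cream_jar","tablet_bottle","carton","spray_can"]:
    r=models.masks_of("scene",n)[:1]
    for x in r: print(n,round(x["p"],2),np.round(np.median(W[x["mask"]&(d>0)],0),3))
cv2.imwrite("pics/f.png",np.hstack([cv2.resize(im[120:340,180:420],(436,400),interpolation=cv2.INTER_CUBIC),cv2.resize(w[80:400,180:460],(350,400))]))
E
```

```text
0.128 26.58 tcp [0.6182 0.1989 0.1274] F [ 1.9 -0.2 -2. ] M [-0.08 -0.6  -0.01] w 0.0204
0.122 26.83 tcp [0.6183 0.1989 0.1216] F [ 1.8 -0.  -2.7] M [-0.03 -0.69 -0.  ] w 0.0201
0.116 27.08 tcp [0.6183 0.1989 0.1156] F [ 3.   0.4 -2.5] M [-0.08 -0.88  0.03] w 0.0202
end 27.38 tcp [0.6183 0.199  0.116 ] F [ 3.5 -0.6 -3.7] M [-0.2  -0.81  0.02] w 0.0202
grip top z pct 4161 [0.1925 0.1936 0.1946]
cream_jar 0.94 [ 0.716 -0.005  0.038]
carton 0.82 [ 0.557 -0.019  0.033]
spray_can 0.67 [ 0.435 -0.256  0.047]
```

View pics/f.png

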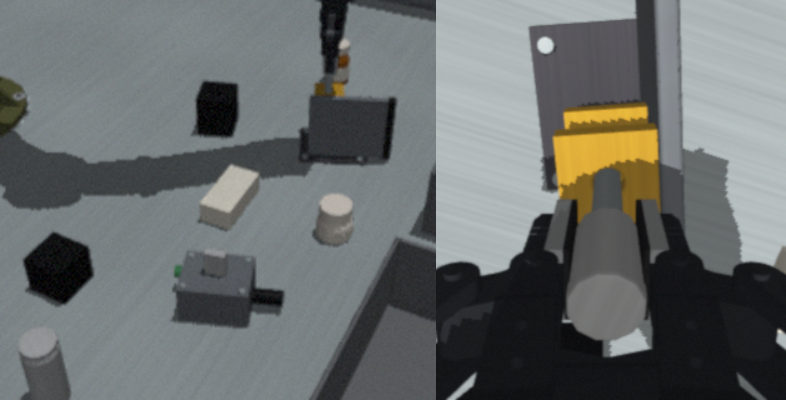

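The left view shows the lock pin's head flat on the box at (215,262) and the jar, carton, can and bottle standing in place. The right view shows the hinge pin held down through the bushings. The grip top measures about 0.192 m, so the tip is near 0.022 m, with no upward force.

```bash
python3 -c "
from h import *
tell('pre');ticket.close_job()"
```

```text
pre 27.68 tcp [0.6182 0.1989 0.116 ] F [ 4.  -0.1 -2.8] M [-0.24 -0.95  0.02] w 0.0206
the job is handed in; nothing more can be done
```

I did both parts in the order asked and handed the job in at 27.7 s. The lockout pin is home in the interlock box and released. The hinge pin is through both bushings and still held in the gripper.

- **First grasp:** my first try at the lockout pin closed on nothing. The wrist camera's depth showed the real fingertips about 37 mm behind the reported TCP, so I lowered every later grasp by that much.
- **Lockout pin:** I pressed it in until the push reached 20 N. Afterwards its head top measured 0.0924 m; the wrist camera reads about 1.5 mm high, so this matches the 0.091 m of a fully seated pin. The last picture shows it still in place.
- **Hinge pin:** no upward force appeared on the way down through either bushing. The grip top measured about 0.192 m, so the tip is about 22 mm above the bench: 28 mm out below the lower bushing and 16 mm above the base plate. I worked this out from the grip height, because the tip itself was not visible. A light sideways load of about 4 N remained.
- **Passengers' things:** the jar and carton measured the same as at the start, within 3 mm. The network failed on the other two: it missed the half-hidden bottle and took the low stand for the spray can. I checked those only by eye, and both were upright and looked undisturbed.

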